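# Find and hold the concealed hatch catch

### The arm

A 6-joint arm with a two-finger parallel gripper is mounted at the origin on the work surface. World frame = base frame: x ahead of the robot, y to its left, z up, the work surface at z = 0. Lengths are in m, angles in degrees, forces in N, time in s.
With the tool pointing down it reaches from about 0.4 to 0.825 m from the base axis. Payload 7 kg.
Tool frame: the origin (TCP) lies midway between the tips of the shut fingers; the grasp point (between the pads) lies 19 mm behind it; z points along the fingers, y is the direction in which the jaws open and shut (so a half turn about z gives the same grasp; the last joint's range is limited). The gripper opens to 88 mm and grips with 3 to 60 N. Pads are 19 mm wide; open, the fingers measure 130 mm over their backs; the gripper's body (78 mm by 193 mm) begins 47 mm behind the grasp point.
Start: joints at [87.439, 20.546, 0.682, 0, -70.136, -16.507], TCP at [0.221, 0.638, 0.227] pointing down, gripper open.
Joint ranges: [-176.03, 176.03], [-82.01, 121.73], [-58.28, 71.71], [-173.87, 95.51], [-174.79, -0.11], [-173.66, 173.66]. Speed limits (degrees/s): [136.94, 136.94, 172.46, 180, 180, 180].

### API

Orientations are given as [roll, pitch, yaw] about the fixed x, y, z axes, in that order (R = Rz(yaw) Ry(pitch) Rx(roll)).
In Python, from plant import * gives the robot as it stands.
- The arm moves only by the shell command python3 -m crank 'ROWS' [FORCE]. ROWS is JSON, a list of rows, each a list of 7 numbers: the gripper's target within -1 to 1 (shut at 1, half-way at 0, fully open at -1), then the shift along the world's x, y, z in mm, then the turn, a rotation vector about the world's x, y, z in degrees. In form: [[claw, x, y, z, wx, wy, wz], ...]. A call has 1 to 10 rows; each row is the pose to reach, as a shift and turn from the pose commanded when the call began; what a row does not reach only later rows make up. A row lasts 1/12 s, in which the tool goes at most 41.7 mm and 7.16 degrees, less where a joint would pass 70% of its speed; a pose out of reach is approached as far as the arm can. A call with a gripper value outside its range is refused whole. The fingers move at their own pace and stop on an object; FORCE is the grip in N (left out, the last holds). Time passes only in rows, so rows that repeat a pose let the fingers close. It gives the time, the measured TCP pose, the force and the opening at its end, in the units of the state.
- get_obs(): the state, without advancing time (a new reading comes with each control period).
- capture(name): name is "scene" or "top" or "wrist"; returns the picture (400x640x3 uint8, red, green, blue); there is no depth.
- camera_model(name): a dict with "mtx" (3x3 intrinsics, pixels), "R" (3x3) and "t" (3): a world point X has camera coordinates R X + t; the wrist camera has in their place "hand_eye" (4x4, takes a point from camera to tool coordinates, whose origin is the TCP and whose axes are the flange's). Camera axes: x right, y down, z forward; pixel columns grow to the right and rows downward; lengths in m; the calibration is good to about 2 mm. A picture is of the moment at which its call begins: read the wrist's pose just before it. camera_model takes no time and is no camera call.
- sign_off(): hands the job in, once; it reports no verdict.
The state is a dict: "clock": time; "joints": joint angles; "qvel": joint speeds; "joint_efforts": joint torques, N m; "ee_pos": TCP position; "ee_rot": TCP orientation; "force": force on the tool from outside, world axes, zero at the start; "wrist_torque": the same for the moment, N m; "opening": finger opening in m.
Only numpy, scipy, OpenCV 4.12 (cv2) and the standard library are available. Lean on these libraries where they do the work, as an engineer would, in place of code of your own. Each camera call takes 0.05 s, during which the arm holds its last target. There are 200 camera calls.

### The job

The grey battery hatch on the red survey-boat case is released by a flush button: it is one of the four identical square red pads in the row on top of the case, the other three are firm blanks. Feel gently across the pads from above to find the one that gives, push it fully in, and finish still holding it down with the fingers so that the hatch stays ajar. Only touch and press: do not grasp or lift anything, do not raise the hatch by hand, and leave the loose things on the case and bench where they are.

Things in the scene. Friction and masses are not known exactly. Their poses are not given: they have to be found in the camera images.
- case: Red instrument case, immovable, 240 (x) x 400 (y) x 80 mm high, turned about the vertical by up to 0.25 rad. Origin: centre of its underside; z up, -x is its near long side (towards the robot), y along its length. A white antenna stub 40 mm tall stands on its far left corner (x +85, y +165 mm).
- row (a point): Middle of the row of four pads, at the height of their faces (axes as the case; case x -70, y -30, z +78 mm). Pad centres lie at y = -96, -32, +32 and +96 mm from it. Each pad is red, 46 mm square, in a black 58 mm frame whose rim is level with the case top, 2 mm above the pad. One pad, in any of the four places, is the spring button; the others look the same but are blanks on stiff rubber (under 2 mm give at 15 N).
- catch (a joint): Travel of the hidden button in m: 0 at rest, 0.007 fully in. It moves straight down, starts to give at about 2.5 N and is fully in at about 4.5 N; a spring pushes it back out when let go.
- hatch: Grey hatch with a dark inlay, lying on the case behind the pads, 120 x 270 x 9 mm. Origin on its hinge, at the far edge (case x +110, y -30 mm, z +80 mm); the hatch extends 120 mm from there along its own -x, towards the pads. Closed it lies flat; a link raises its near edge in step with the button, 0.22 rad (about 26 mm) with the button fully in, and it sinks shut again when the button comes out.
- driver: Loose screwdriver, 130 mm, lying on the case top left of the pads, along the case's x. Not to be moved. Origin under its middle.
- cap: Loose brass connector cap, 26 mm across, 28 mm high, standing on the left end of the case top. Not to be moved. Origin: centre of its underside.
- radio: Loose finned aluminium radio, 160 x 85 x 43 mm, on the bench to the right. Not to be moved. Origin: centre of its underside.
- tape: Loose roll of tape lying flat, 110 mm across, 24 mm high, on the bench near right. Not to be moved. Origin: centre of its underside.
- flask: Loose blue drinking bottle, 66 mm across, 190 mm high, on the bench left. Not to be moved. Origin: centre of its underside.
- battery: Loose black and yellow battery, 150 x 90 x 73 mm, on the bench to the left. Not to be moved. Origin: centre of its underside.

How it is judged:
By the outcome, as a careful person would: the job done as asked, in the order asked, and still so for the second after the job is handed in, while the arm keeps its last pose, push and grip.
It also fails if it takes over 45 s, if anything falls off the work surface, if the arm or the gripper's body presses on something with over 40 N, if the wrist force passes 120 N, or if a joint passes its speed limit or range.

## Working session

There is one attempt and no reset: what is moved stays moved. The work goes in short steps, Python scripts to look and compute and a shell command to move; the robot and the scene stay as the last step left them, time stands still between calls to the robot, and variables do not carry over. Pictures are saved under pics/ and viewed, about 8 in all and at most 12, crops included, and the job is handed in when it is done.

```bash
mkdir -p pics; python3 - <<'E'
from plant import *
import cv2,numpy as np
for n in("top","scene"):
    im=capture(n); cv2.imwrite(f"pics/{n}0.png",im[:,:,::-1])
    m=camera_model(n); print(n,{k:np.round(v,4).tolist() for k,v in m.items()})
o=get_obs(); print(o)
E
```

```text
top {'mtx': [[477.1189, 0.0, 320.2323], [0.0, 477.1189, 199.2279], [0.0, 0.0, 1.0]], 'R': [[0.0189, -0.9996, 0.0214], [-0.9809, -0.0226, -0.1934], [0.1938, -0.0173, -0.9809]], 't': [0.0099, 0.5314, 1.3584]}
scene {'mtx': [[376.2878, 0.0, 314.9916], [0.0, 376.2878, 201.784], [0.0, 0.0, 1.0]], 'R': [[-0.4906, 0.8712, 0.0153], [0.5966, 0.3487, -0.7228], [-0.6351, -0.3455, -0.6909]], 't': [0.2311, -0.2675, 1.5816]}
{'clock': 0.1, 'joints': array([ 8.74378710e+01,  2.05880117e+01,  6.38138088e-01, -1.73962820e-02,
       -7.01358619e+01, -1.65057487e+01]), 'qvel': array([-0.13309787, -0.06101568,  0.13394874,  0.04259664,  0.004751  ,
        0.01915091]), 'joint_efforts': array([-1.60440552e-03, -5.84162557e+01,  2.93751544e+01,  7.01553673e+00,
        1.01635893e-02, -5.32959371e-05]), 'ee_pos': array([0.22041163, 0.63752893, 0.22570304]), 'ee_rot': array([ 1.79913151e+02, -8.68020487e-03, -1.90737945e+01]), 'force': array([-0.05917171,  0.32166553, -1.04467988]), 'wrist_torque': array([0.03858707, 0.03930102, 0.00789126]), 'opening': 0.08754563775259297}
```

View pics/top0.png

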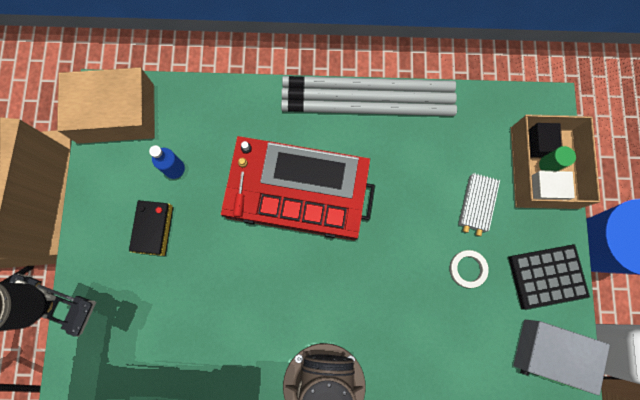

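View pics/scene0.png

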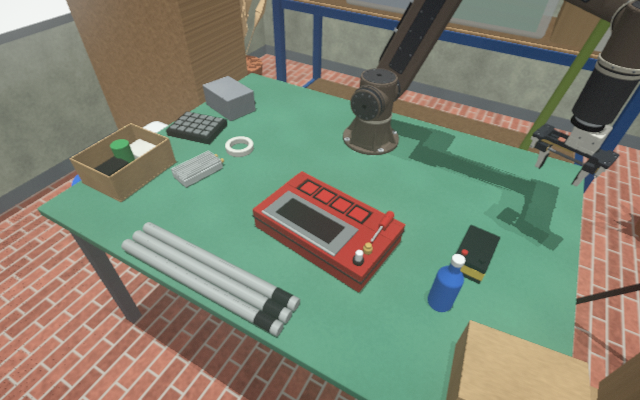

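The top view shows the case at about (300,188), with four pads at (269,205), (291,209), (313,213) and (336,217). The screwdriver is at (239,195), the cap at (242,161), the flask at (165,160) and the battery at (150,227). The scene view agrees with this.

```bash
cat > h.py <<'E'
from plant import *
import cv2,numpy as np
from scipy.spatial.transform import Rotation as Ro
def ray(m,uv,z,R=None,t=None):
    R=m["R"] if R is None else R; t=m["t"] if t is None else t
    R=np.array(R);c=-R.T@np.array(t);d=R.T@np.linalg.inv(m["mtx"])@np.array([uv[0],uv[1],1.])
    return c+d*(z-c[2])/d[2]
def pads(im,f,amin,amax):
    im=cv2.resize(im,None,fx=f,fy=f,interpolation=cv2.INTER_CUBIC)
    h=cv2.cvtColor(im,cv2.COLOR_RGB2HSV)
    red=(((h[...,0]<10)|(h[...,0]>170))&(h[...,1]>110)&(h[...,2]>110)).astype(np.uint8)
    cs,_=cv2.findContours(red,cv2.RETR_LIST,cv2.CHAIN_APPROX_NONE)
    out=[]
    for c in cs:
        a=cv2.contourArea(c)/f/f
        (x,y),(w,hh),an=cv2.minAreaRect(c)
        if amin<a<amax and min(w,hh)/max(w,hh)>.75:
            out.append(((x+.5)/f-.5,(y+.5)/f-.5,w/f,hh/f,an,a))
    return out
E
python3 - <<'E'
from h import *
m=camera_model("top");P=pads(capture("top"),4,150,700)
for p in P:
    print(np.round(p,1),np.round(ray(m,p[:2],.078),4))
ms=camera_model("scene")
for p in pads(capture("scene"),4,60,400): print('s',np.round(p,1),np.round(ray(ms,p[:2],.078),4))
for n,uv,z in(("flask",(155,152),.19),("batt",(150,227),.073),("driver",(239,195),.09)): print(n,np.round(ray(m,uv,z),3))
E
```

```text
[619.4 280.1  13.5  13.   90.  153.7] [ 0.3112 -0.8335  0.078 ]
[334.8 216.4  17.   16.7   9.5 262.7] [ 0.4764 -0.0214  0.078 ]
[335.4 216.5  21.7  22.3   9.9 438.4] [ 0.4763 -0.0231  0.078 ]
[312.9 212.6  16.9  16.7   9.5 262.4] [0.4861 0.0418 0.078 ]
[313.  212.6  20.6  22.4   9.8 434.2] [0.4861 0.0417 0.078 ]
[291.1 208.9  16.9  16.7  10.1 261.6] [0.4956 0.105  0.078 ]
[291.  208.9  20.6  22.3  10.  433.7] [0.4956 0.1052 0.078 ]
[269.2 205.1  17.1  16.7   9.5 262.2] [0.5051 0.1683 0.078 ]
[268.6 204.9  22.   22.6  10.6 461.1] [0.5058 0.1703 0.078 ]
s [170.4 397.1  11.4  14.2  38.7  99.5] [1.173  0.0575 0.078 ]
flask [0.623 0.471 0.19 ]
batt [0.435 0.506 0.073]
driver [0.531 0.255 0.09 ]
```

```bash
python3 -m crank '[[1,10,-20,0,0,0,0],[1,25,-50,0,0,0,1],[1,44,-85,0,0,0,2],[1,62,-120,0,0,0,3],[1,80,-155,0,0,0,4],[1,98,-190,0,0,0,5],[1,116,-225,0,0,0,6],[1,134,-260,0,0,0,7],[1,152,-295,0,0,0,8],[1,170,-330,0,0,0,9]]' 10
python3 -m crank '[[1,18,-35,0,0,0,1],[1,36,-70,0,0,0,1.5],[1,54,-105,0,0,0,1.5],[1,72,-140,0,0,0,1.5],[1,87,-170,0,0,0,1.5],[1,98,-190,0,0,0,1.5],[1,105,-203,0,0,0,1.5],[1,105,-203,0,0,0,1.5],[1,105,-203,0,0,0,1.5]]'
python3 - <<'E'
from h import *
o=get_obs();im=capture("wrist");cv2.imwrite("pics/w1.png",im[:,:,::-1])
m=camera_model("wrist");H=np.array(m["hand_eye"]);print(np.round(H,4).tolist())
T=np.eye(4);T[:3,:3]=Ro.from_euler('xyz',o["ee_rot"],degrees=True).as_matrix();T[:3,3]=o["ee_pos"]
C=np.linalg.inv(T@H);print(o["ee_pos"],o["ee_rot"],o["force"],o["opening"])
for p in pads(im,2,1000,30000): print(np.round(p,1),np.round(ray(m,p[:2],.078,C[:3,:3],C[:3,3]),4))
E
```

```text
clock: 1.03
ee_pos: [0.3909, 0.3061, 0.2267]
ee_rot: [-180.0, -0.0, -10.0]
force: [0.4, 0.4, -0.1]
opening: 0.0264
clock: 1.78
ee_pos: [0.4956, 0.1043, 0.2264]
ee_rot: [180.0, 0.0, -8.7]
force: [1.1, 0.2, -0.3]
opening: 0.0005
[[0.0, -0.9668, -0.2557, 0.0685], [1.0, -0.0002, 0.0008, -0.001], [-0.0008, -0.2557, 0.9668, -0.1583], [0.0, 0.0, 0.0, 1.0]]
[0.495561   0.10426701 0.22636056] [ 1.79994044e+02  2.06847821e-02 -8.68890072e+00] [ 1.12547566  0.18876566 -0.31178315] 0.0005094133367361206
[ 314.2  189.2   46.    45.    -0.  2030.9] [0.4952 0.1062 0.078 ]
[ 250.8  189.3   45.7   47.6   89.1 2058.8] [0.5048 0.1695 0.078 ]
[3.7750e+02 1.8950e+02 4.7800e+01 4.6500e+01 1.3000e+00 2.0745e+03] [0.4853 0.0432 0.078 ]
[ 441.2  188.8   46.    51.    90.  2143.5] [ 0.4763 -0.0205  0.078 ]
[ 247.9  189.6   60.6   64.2   88.8 3639.4] [0.5049 0.1724 0.078 ]
[4.4350e+02 1.8880e+02 6.1800e+01 6.2000e+01 2.9000e+00 3.4938e+03] [ 0.4759 -0.0228  0.078 ]
[ 378.5  189.    60.5   60.5    0.  3413.2] [0.4856 0.0421 0.078 ]
[ 314.   189.    59.5   60.5    0.  3471.5] [0.4954 0.1064 0.078 ]
```

View pics/w1.png

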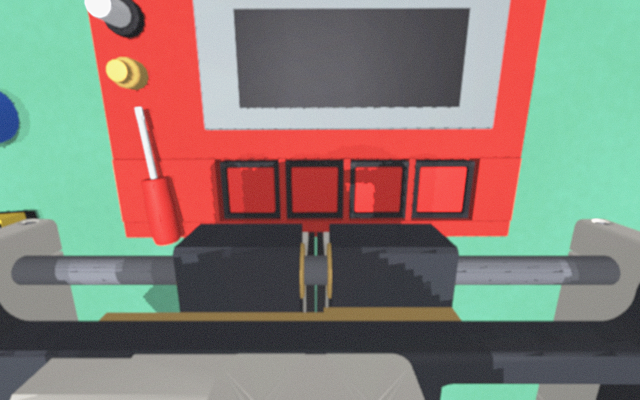

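The wrist view shows the four pads at (251,189), (314,189), (377,189) and (441,189), with the shut fingers narrow and centred on x≈316. The wrist positions agree with the top camera to 1–2 mm. I'm over pad 2 from the left, so I'll feel it first.

```bash
python3 -m crank '[[1,0,0,-15,0,0,0],[1,0,1,-45,0,0,0],[1,0,1,-80,0,0,0],[1,0,1,-110,0,0,0],[1,0,1,-128,0,0,0],[1,0,1,-138,0,0,0],[1,0,1,-142,0,0,0],[1,0,1,-143,0,0,0],[1,0,1,-143,0,0,0]]'
python3 -m crank '[[1,0,0,-1,0,0,0],[1,0,0,-2,0,0,0],[1,0,0,-3,0,0,0],[1,0,0,-4,0,0,0],[1,0,0,-4,0,0,0]]'
python3 -m crank '[[1,0,0,-1,0,0,0],[1,0,0,-2,0,0,0],[1,0,0,-2,0,0,0]]'
python3 - <<'E'
from h import *
o=get_obs();print(o["ee_pos"],o["force"],o["wrist_torque"]);im=capture("wrist");cv2.imwrite("pics/w2.png",im[:,:,::-1])
E
```

```text
clock: 2.58
ee_pos: [0.4961, 0.1067, 0.0844]
ee_rot: [-180.0, -0.1, -8.5]
force: [-0.5, -0.3, 0.2]
opening: 0.0006
clock: 3.0
ee_pos: [0.4956, 0.1059, 0.0797]
ee_rot: [-180.0, -0.0, -8.6]
force: [-0.7, -0.1, -0.4]
opening: 0.0005
clock: 3.25
ee_pos: [0.4957, 0.1059, 0.0778]
ee_rot: [180.0, -0.0, -8.6]
force: [-1.8, 0.0, 5.6]
opening: 0.0006
[0.49568113 0.10594947 0.07780229] [-1.84436977  0.04987608  5.61732712] [-7.18832756e-03  5.61851820e-01 -3.64067179e-04]
```

View pics/w2.png

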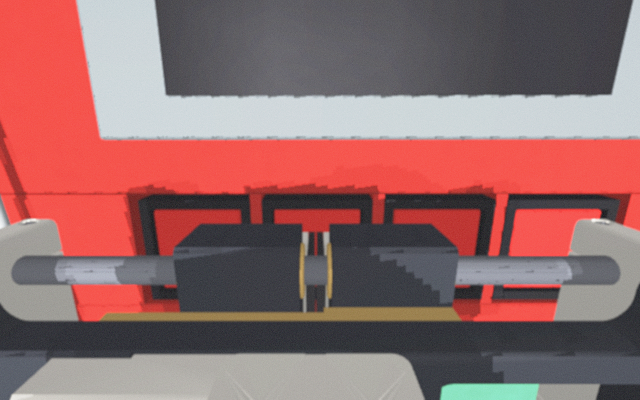

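Pad 2 pushed back with 5.6 N and gave less than 2 mm (tip at z 77.8 mm), so it is a blank. The view still shows the fingers centred on it. Next is pad 3.

```bash
python3 -m crank '[[1,0,0,6,0,0,0],[1,0,0,14,0,0,0],[1,-3,-20,16,0,0,0],[1,-7,-45,16,0,0,0],[1,-10,-63,14,0,0,0],[1,-10,-63,8,0,0,0],[1,-10,-63,4,0,0,0],[1,-10,-63,2,0,0,0],[1,-10,-63,2,0,0,0]]'
python3 -m crank '[[1,0,0,-1,0,0,0],[1,0,0,-2,0,0,0],[1,0,0,-2,0,0,0],[1,0,0,-2,0,0,0]]'
python3 -m crank '[[1,0,0,-1,0,0,0],[1,0,0,-1,0,0,0]]'
```

```text
clock: 4.05
ee_pos: [0.4856, 0.0433, 0.0793]
ee_rot: [180.0, 0.0, -8.5]
force: [-0.5, 0.5, -0.2]
opening: 0.0006
clock: 4.38
ee_pos: [0.4859, 0.0435, 0.0779]
ee_rot: [-180.0, -0.0, -8.5]
force: [-1.1, 2.2, 4.8]
opening: 0.0005
clock: 4.55
ee_pos: [0.4859, 0.0435, 0.0771]
ee_rot: [-180.0, -0.0, -8.5]
force: [-4.0, 2.8, 9.4]
opening: 0.0004
```

Pad 3 gave 9.4 N at 77.1 mm, so it is also a blank. On to pad 4.

```bash
python3 -m crank '[[1,0,0,6,0,0,0],[1,0,0,14,0,0,0],[1,-3,-20,17,0,0,0],[1,-7,-45,17,0,0,0],[1,-9,-64,15,0,0,0],[1,-9,-64,9,0,0,0],[1,-9,-64,5,0,0,0],[1,-9,-64,3,0,0,0],[1,-9,-64,3,0,0,0]]'
python3 -m crank '[[1,0,0,-1,0,0,0],[1,0,0,-2,0,0,0],[1,0,0,-2,0,0,0],[1,0,0,-2,0,0,0]]'
python3 -m crank '[[1,0,0,-1,0,0,0],[1,0,0,-1,0,0,0]]'
```

```text
clock: 5.3
ee_pos: [0.4764, -0.0207, 0.0792]
ee_rot: [180.0, 0.0, -8.6]
force: [0.7, 1.1, 0.4]
opening: 0.0003
clock: 5.63
ee_pos: [0.4768, -0.0205, 0.0778]
ee_rot: [-180.0, -0.0, -8.5]
force: [-0.4, 2.5, 2.2]
opening: 0.0007
clock: 5.8
ee_pos: [0.4769, -0.0207, 0.0767]
ee_rot: [-180.0, -0.0, -8.6]
force: [0.1, 2.5, 3.1]
opening: 0.0006
```

Pad 4 is softer, 3.1 N at 76.7 mm, so I'll keep pressing.

```bash
python3 -m crank '[[1,0,0,-1,0,0,0],[1,0,0,-2,0,0,0],[1,0,0,-2,0,0,0]]'
python3 -m crank '[[1,0,0,-1,0,0,0],[1,0,0,-2,0,0,0],[1,0,0,-2,0,0,0]]'
python3 -m crank '[[1,0,0,-1,0,0,0],[1,0,0,-2,0,0,0],[1,0,0,-2,0,0,0]]'
```

```text
clock: 6.05
ee_pos: [0.4769, -0.0209, 0.0746]
ee_rot: [-180.0, -0.0, -8.6]
force: [0.6, 2.6, 3.5]
opening: 0.0005
clock: 6.3
ee_pos: [0.4769, -0.021, 0.0725]
ee_rot: [-180.0, -0.0, -8.6]
force: [0.5, 3.1, 3.8]
opening: 0.0006
clock: 6.55
ee_pos: [0.4769, -0.0209, 0.0711]
ee_rot: [-180.0, -0.0, -8.5]
force: [-2.2, 3.0, 11.1]
opening: 0.0006
```

```bash
python3 -m crank '[[1,0,0,0,0,0,0],[1,0,0,0,0,0,0],[1,0,0,0,0,0,0],[1,0,0,0,0,0,0],[1,0,0,0,0,0,0],[1,0,0,0,0,0,0]]'
python3 - <<'E'
from h import *
a=capture("scene")[150:300,230:430];b=cv2.imread("pics/scene0.png")[150:300,230:430]
t=capture("top")[100:260,120:400];t0=cv2.imread("pics/top0.png")[100:260,120:400]
r=lambda i,w:cv2.resize(i,(w,290))
cv2.imwrite("pics/c3.png",np.vstack([np.hstack([r(b,390),r(a[:,:,::-1],390)]),np.hstack([r(t0,390),r(t[:,:,::-1],390)])]))
E
```

```text
clock: 7.05
ee_pos: [0.4769, -0.021, 0.0711]
ee_rot: [-180.0, -0.0, -8.6]
force: [-1.9, 3.4, 10.6]
opening: 0.0006
```

View pics/c3.png

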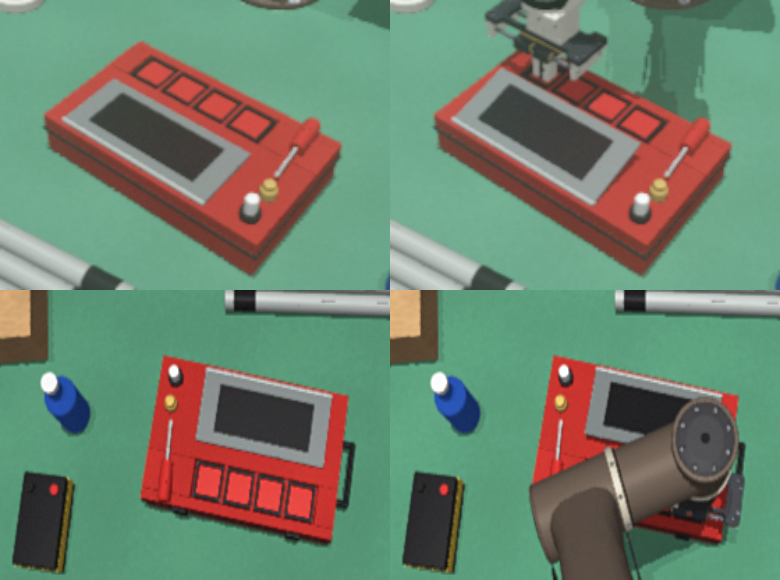

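The before/after views show the hatch's near edge raised (right scene crop, around (500,70)–(635,160)). The driver, cap, flask and battery are where they were. The fingers are steady on pad 4 at 10.6 N, so I'm handing in.

```bash
python3 -c "
from plant import *
print(sign_off())"
```

```text
the job is handed in; nothing more can be done
None
```

The release button is the rightmost of the four pads as seen from the robot. I pushed it fully in and handed the job in with the shut fingers still holding it down.

- **Finding it:** I felt the second and third pads from the left and both were firm, giving under 2 mm at 5.6 N and 9.4 N. The rightmost pad gave at about 3–4 N over roughly 7 mm, from 78 to 71 mm height, then hit its stop. I did not need to touch the leftmost pad.
- **Last checks:** The fingers held steady for 0.5 s at 71.1 mm with about 10.6 N down and 3–4 N sideways. The before and after pictures show the hatch ajar, and the screwdriver, cap, flask and battery in the same places.
- **Not checked:** I did not compare the radio and tape in the last pictures, but the arm never went near them. I also did not measure the hatch angle; I judged it by eye.

The run took about 7 s of the 45 s allowed, and none of my checks disagreed.

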